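# Shorten the telescopic mop handle to its last hole

### The job

The telescopic mop handle lies in its cradle, locked at its longest. Shorten it all the way: slide the green outer sleeve towards the mop head until the orange spring button has popped fully up in the last hole, the one in the black stop collar. Press the button flush to let the sleeve go, at the first hole and again where it catches at the middle hole; do not force the handle, and leave the things around it where they stand.

Things in the scene. Friction and masses are not known exactly. Their poses are not given: they have to be found in the camera images.
- pole: mop handle in its cradle: white base board 100 x 430 x 12 mm, 2 supports, aluminium inner tube 28 mm square, blue mop plate at its +y end. Origin on the table under the button; z up; y along the handle to the mop head, the way the sleeve goes. The clamp on the inner tube (60 mm wide, top 86 mm up) begins at y 202 mm. Behind both ribs a flat black collar, 102 mm long, is fast on the sleeve.
- sleeve (a joint): travel of the green outer sleeve (36 mm square, 275 mm long, flat top 83 mm above the table) along the pole's +y, m: 0 = first hole at the button, 0.050 = middle hole, 0.112 to 0.152 = last hole, where the collar was set (unmeasured: feel). 18 mm holes, 16 mm button: 1 mm play. Slides with 3 N, up to 10 N more while the dome enters the 3 mm wall. Stops hard at each hole the button pops into.
- button (a joint): how far the orange button is pressed down, m: 0 = fully up (11 mm above the sleeve's flat top), 0.011 = flush with that top, 0.014 = under the wall. Spring: 2.4 N at the start, 4 N at flush. Held flush, its dome is forced down the rest by the hole's edge as the sleeve is pushed 3 to 9 mm. It springs up by itself when the next hole comes over it. A sleeve pushed fast may run past a hole.
- button_top (a point): the crown of the button's dome (16 mm across), 94 mm above the table when up. The button only moves up and down; it does not travel with the sleeve.
- sleeve_mark (a point): on the sleeve: middle of the top edge of the first push rib's near (-y) face. Two black ribs stand across the sleeve's top, 36 mm wide, 6 mm thick, 14 mm tall, made to push the sleeve by; their near faces lie 11.5 mm past the centres of the first and of the middle hole, on the +y side, so closed fingertips can hold the button down and push the rib at once.
- brush: bystander: wooden scrubbing brush 55 x 150 x 42 mm, origin under its centre
- cup: bystander: blue dosing cup 64 mm across, 65 mm tall, origin under its centre
- can: bystander: can 60 mm across, 100 mm tall, origin under its centre
- basket: bystander: grey open basket 100 x 130 x 55 mm, origin under its centre
- spray: bystander: orange spray bottle with green head, 55 x 85 x 203 mm, origin under its centre
- jug: bystander: white detergent bottle 84 mm across, 200 mm tall, origin under its centre
- scraper: bystander: scraper lying flat, about 200 mm long along its x, origin under its middle

How it is judged (in metres and radians):
On the way, in this order (a step that is already met when the one before it is completed fails the run):
1. the sleeve has left the first hole (value of joint sleeve above 0.015 m), for 0.1 s.
2. the sleeve has left the middle hole (value of joint sleeve above 0.065 m), for 0.1 s.
At the end, for the whole second after the job is handed in: the button has popped up (within 2 mm of fully up) in the last hole, the stop collar's, so that the sleeve's travel is between 109 and 155 mm, and the sleeve is at rest (value of joint sleeve between 0.109 and 0.155 m and value of joint button below 0.002 m and velocity of joint sleeve between -0.005 and 0.005 m/s); the robot touches nothing.
It fails at once if the handle was forced: the robot's fingers or arm pushed on the pole, sleeve or button with more than 35 N (contact force between any of the fingers, the arm and pole above 35 N).
It fails at once if a bystander was moved more than 20 mm (distance of any of brush, cup, can, basket, spray, jug, scraper from where it was at the start of the episode above 0.02 m).
It also fails if it takes over 48 s, if anything falls off the work surface, if the arm or the gripper's body presses on something with over 40 N, if the wrist force passes 120 N, or if a joint passes its speed limit or range.

### The arm

A 7-joint arm with a two-finger parallel gripper is mounted at the origin on the work surface. World frame = base frame: x ahead of the robot, y to its left, z up, the work surface at z = 0. Lengths are in m, angles in degrees, forces in N, time in s.
With the tool pointing down it reaches from about 0.425 to 0.95 m from the base axis. Payload 4.7 kg.
Tool frame: the origin (TCP) lies midway between the tips of the shut fingers; the grasp point (between the pads) lies 19 mm behind it; z points along the fingers, y is the line along which they close (so a half turn about z gives the same grasp; the last joint's range is limited). The gripper opens to 87 mm and grips with 3 to 60 N. Pads are 19 mm wide; open, the fingers measure 117 mm over their backs; the gripper's body (75 mm by 190 mm) begins 51 mm behind the grasp point.
Start: joints at [-1.656, 26.849, -2.785, 87.806, 1.381, 65.374, -4.715], TCP at [0.675, 0, 0.202] pointing down, gripper open.
Joint ranges: [-148.3, 148.3], [-19.14, 114.17], [-79.39, 73.82], [5.75, 140.21], [-59.74, 239.74], [12.07, 113.84], [-152.46, 152.46]. Speed limits (degrees/s): [147.25, 147.25, 180, 180, 180, 180, 180].

### API

Orientations are given as [roll, pitch, yaw] about the fixed x, y, z axes, in that order (R = Rz(yaw) Ry(pitch) Rx(roll)).
In Python, from station import r gives the robot as it stands.
- The arm moves only by the tool servo_tool, never from a script. Its argument "increments" is a list of rows, each a list of 7 numbers: the shift along the tool's x, y, z in units of 750 mm (1.0 is 750 mm), then the turn, a rotation vector about the tool's x, y, z in units of pi/2 rad (1.0 is pi/2 rad), then the opening, from 0 (shut) to 1 (fully open). A call has 1 to 10 rows; each row is the pose to reach, as a shift and turn from the pose commanded when the call began, along the tool's axes at that moment; what a row does not reach only later rows make up. A row lasts 1/12 s, in which the tool goes at most 41.7 mm and 7.16 degrees, less where a joint would pass 70% of its speed; a pose out of reach is approached as far as the arm can. A call with a number of a shift or a turn outside -1 to 1 is refused whole. A call with a gripper value outside its range is refused whole. The fingers move at their own pace and stop on an object; "newtons" is the grip in N (left out, the last holds). Time passes only in rows, so rows that repeat a pose let the fingers close. It gives the time, the measured TCP pose, the force, the opening and the grip force at its end, in the units of the state.
- r.read_state(): the state, without advancing time (a new reading comes with each control period).
- r.get_image(name): name is "scene" or "side" or "wrist"; returns the picture (480x640x3 uint8, red, green, blue); there is no depth.
- r.camera_info(name): a dict with "fx", "fy", "cx", "cy" (pixels), "origin" and "orientation" of the camera in the world. Camera axes: x right, y down, z forward; pixel columns grow to the right and rows downward; lengths in m; the calibration is good to about 2 mm. A picture is of the moment at which its call begins: read the wrist's pose just before it. camera_info takes no time and is no camera call; for the wrist camera it gives the pose at the moment of the call.
- r.hand_in(): hands the job in; it is judged then, once.
The state is a dict: "clock": time; "joints": joint angles; "dq": joint speeds; "tau": joint torques, N m; "tcp_pos": TCP position; "tcp_rot": TCP orientation; "wrist_force": force on the tool from outside, world axes, zero at the start; "ft_torque": the same for the moment, N m; "finger_gap": opening from 0.0 (shut) to 1.0 (fully open); "grasp_force": force on a finger pad.
Only numpy, scipy, OpenCV 4.12 (cv2) and the standard library are available. Lean on these libraries where they do the work, as an engineer would, in place of code of your own. Each camera call takes 0.05 s, during which the arm holds its last target. There are 200 camera calls.

## Working session

There is one attempt and no reset: what is moved stays moved. The work goes in short steps, Python scripts to look and compute and a tool call to move; the robot and the scene stay as the last step left them, time stands still between calls to the robot, and variables do not carry over. Pictures are saved under pics/ and viewed, at most 12 in all, crops included, and the job is handed in when it is done.

Besides the shell and the picture viewer there is one more tool, called after "Emit:" by a JSON object that holds its "method" and its "body". servo_tool: Moves the arm, as the interface text tells. Shifts and turns lie within -1 to 1; 1 stands for 750 mm of shift or pi/2 rad of turn. Its arguments: {"type":"object","properties":{"increments":{"type":"array","items":{"type":"array","items":{"type":"number"}}},"newtons":{"type":"number"}},"required":["increments"]}

```bash
mkdir -p pics; cat > h.py <<'E'
from station import r
import numpy as np, cv2
from scipy.spatial.transform import Rotation as R
def snap(n,f):
    i=r.camera_info(n); im=r.get_image(n); cv2.imwrite('pics/'+f,im[:,:,::-1]); return i,im
def rot(o):
    o=np.array(o,float)
    if o.shape==(3,3): return o
    return R.from_euler('xyz',o,degrees=True).as_matrix() if o.size==3 else R.from_quat(o).as_matrix()
def at(i,u,v,z):
    d=rot(i['orientation'])@[(u-i['cx'])/i['fx'],(v-i['cy'])/i['fy'],1]; o=np.array(i['origin']); return o+d*(z-o[2])/d[2]
def pix(i,p):
    c=rot(i['orientation']).T@(np.array(p)-i['origin']); return i['fx']*c[0]/c[2]+i['cx'],i['fy']*c[1]/c[2]+i['cy']
E
python3 - <<'E'
from h import *
for n in('scene','side'):print(snap(n,n+'0.png')[0])
print(r.read_state())
E
```

```text
{'fx': 521.2804702706565, 'fy': 521.2804702706565, 'cx': 313.7842114797551, 'cy': 233.34080147058586, 'origin': array([1.02776027, 0.60765717, 0.87749273]), 'orientation': array([-1.33293313e+02, -3.32020665e-02,  1.43635237e+02])}
{'fx': 588.3665910340596, 'fy': 588.3665910340596, 'cx': 318.6871602640723, 'cy': 242.78688348049414, 'origin': array([0.30411217, 0.89912668, 0.73968602]), 'orientation': array([-123.05258789,   -0.43349018, -166.39543478])}
{'clock': 0.1, 'joints': array([-1.65643878, 26.89389697, -2.78579578, 87.86454092,  1.38211851,
       65.37359573, -4.71685186]), 'dq': array([ 0.01538922, -0.12041967, -0.10174965, -0.13396353,  0.07871758,
        0.00053739, -0.01176947]), 'tau': array([ 1.65191257e-03, -5.09170032e+01, -8.03893874e-02, -2.36828882e+01,
       -6.13215147e-02,  3.44494684e-02,  3.39676899e-05]), 'tcp_pos': array([6.74454185e-01, 3.02354644e-05, 2.01507491e-01]), 'tcp_rot': array([-1.79901644e+02,  3.76461129e-03,  9.00026718e+01]), 'wrist_force': array([ 0.26283619,  0.94459803, -0.12992696]), 'ft_torque': array([0.03314915, 0.04399129, 0.00560973]), 'grasp_force': 0.0, 'finger_gap': 0.9997039422483337}
```

View pics/scene0.png

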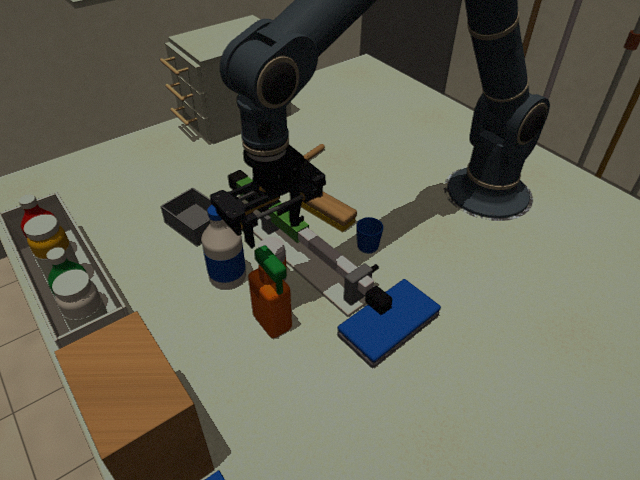

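View pics/side0.png

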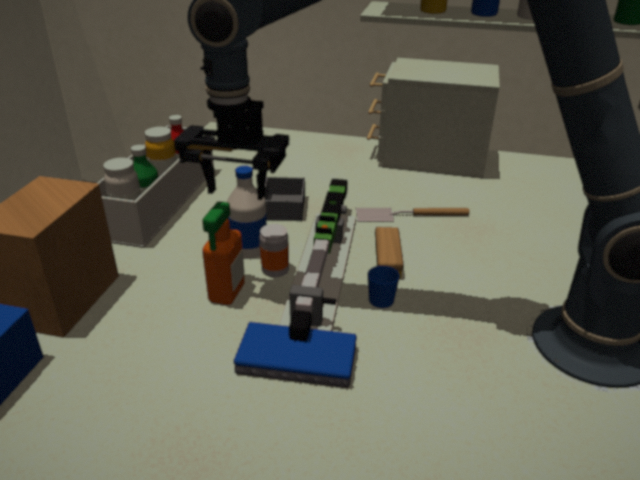

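The side view shows the pole running from about (338,185) down to the head clamp at about (305,300). The sleeve is at rows 180-245. The spray, jug and can are on its left, the brush and cup on its right.

```bash
python3 - <<'E'
from h import *
im=cv2.imread('pics/side0.png')
i=r.camera_info('side')
cv2.imwrite('pics/side0c.png',cv2.resize(im[170:310,250:410],None,fx=4.2,fy=4.2,interpolation=cv2.INTER_CUBIC))
for u,v in((338,185),(325,235),(315,270)):print(at(i,u,v,.083))
i,_=snap('wrist','w0.png');print(i)
E
```

```text
[ 0.55162766 -0.34275157  0.083     ]
[ 0.5309014  -0.11517665  0.083     ]
[0.52107408 0.01145196 0.083     ]
{'fx': 382.0675574697261, 'fy': 382.0675574697261, 'cx': 316.2847608635008, 'cy': 240.53351340633256, 'origin': array([0.67557105, 0.0677353 , 0.38402971]), 'orientation': array([1.65663406e+02, 1.08842606e-01, 3.15460056e-03])}
```

View pics/side0c.png

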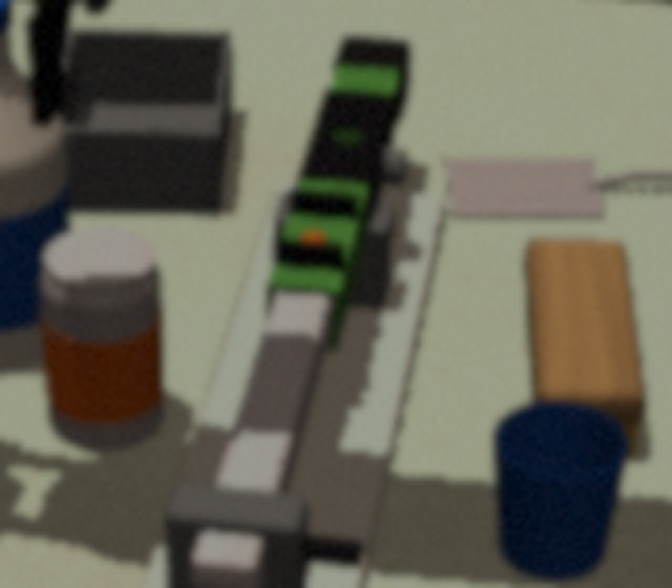

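View pics/w0.png

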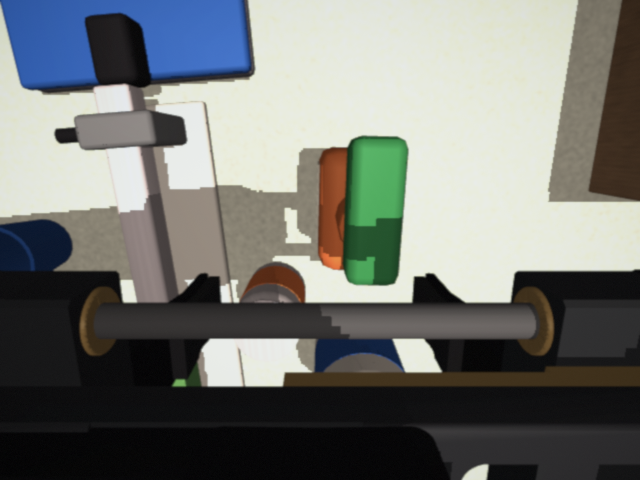

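```bash
python3 - <<'E'
from h import *
s=r.camera_info('side');c=r.camera_info('scene');w=r.camera_info('wrist')
f=lambda x,y:(250+x/4.2,170+y/4.2)
for n,i,p,z in(('button',s,f(313,238),.091),('rib1 topmid',s,f(309,245),.097),('rib2 topmid',s,f(325,195),.097),('collarhole',s,f(347,135),.084),('back end',s,f(375,42),.083),
 ('jugcap',s,(244,172),.2),('jugcap',c,(214,210),.2),('spraytop',s,(215,212),.2),('sprayhead L',w,(350,210),.2),('sprayhead R',w,(405,210),.2),('spray y+',w,(375,137),.2),('spray y-',w,(375,284),.2),('can top',s,f(98,250),.1),
 ('tubeL',w,(97,92),.079),('tubeL2',w,(135,300),.079),('clampL',w,(78,120),.086),('clampR',w,(165,117),.086),('boardR',w,(205,103),.012),('boardR2',w,(240,380),.012)):
  print(n,at(i,*p,z).round(4))
E
```

```text
button [ 0.5366 -0.1346  0.091 ]
rib1 topmid [ 0.5348 -0.1181  0.097 ]
rib2 topmid [ 0.538  -0.1677  0.097 ]
collarhole [ 0.5455 -0.2549  0.084 ]
back end [ 0.5541 -0.3694  0.083 ]
jugcap [ 0.7071 -0.1298  0.2   ]
jugcap [ 0.7209 -0.1433  0.2   ]
spraytop [0.7028 0.0386 0.2   ]
sprayhead L [0.6918 0.036  0.2   ]
sprayhead R [0.7186 0.0361 0.2   ]
spray y+ [0.7026 0.0704 0.2   ]
spray y- [ 0.7054 -0.0023  0.2   ]
can top [ 0.6331 -0.0832  0.1   ]
tubeL [0.5105 0.1047 0.079 ]
tubeL2 [ 0.5194 -0.0631  0.079 ]
clampL [0.4973 0.0843 0.086 ]
clampR [0.5625 0.0864 0.086 ]
boardR [0.5725 0.1033 0.012 ]
boardR2 [ 0.5904 -0.1871  0.012 ]
```

Emit:
{"method": "servo_tool", "body": {"increments": [[0, 0, -0.05, 0, 0, 0, 0], [0, -0.05, -0.05, 0, 0, 0, 0], [0, -0.1, -0.05, 0, 0, 0, 0], [0, -0.15, -0.05, 0, 0, -0.02, 0], [0, -0.184, -0.05, 0, 0, -0.039, 0], [-0.05, -0.184, -0.05, 0, 0, -0.039, 0], [-0.1, -0.184, -0.05, 0, 0, -0.039, 0], [-0.15, -0.184, 0, 0, 0, -0.039, 0], [-0.176, -0.184, 0.05, 0, 0, -0.039, 0], [-0.176, -0.184, 0.08, 0, 0, -0.039, 0]], "newtons": 20}}

```text
clock: 0.98
tcp_pos: [0.5364, -0.1372, 0.1417]
tcp_rot: [179.9, 0.2, 93.1]
wrist_force: [0.2, 0.0, -0.7]
finger_gap: 0.324
grasp_force: 0.0
```

```bash
python3 - <<'E'
from h import *
s=r.read_state();print(s['clock'],s['tcp_pos'],s['tcp_rot'],s['finger_gap'],s['wrist_force'])
a,si=snap('side','s1.png');w,wi=snap('wrist','w1.png')
c=cv2.resize(si[150:300,250:410],(640,600),interpolation=cv2.INTER_CUBIC)
cv2.imwrite('pics/s1c.png',c[:,:,::-1])
print([pix(a,p) for p in (s['tcp_pos'],(.5366,-.1346,.094))],pix(w,s['tcp_pos']))
E
```

```text
0.9833 [ 0.53642555 -0.13724268  0.14171576] [1.79918267e+02 1.64571948e-01 9.31404084e+01] 0.3239535632468259 [ 0.1779426   0.00333674 -0.66337853]
[(np.float64(325.1956610738781), np.float64(205.1091737247513)), (np.float64(324.523624324612), np.float64(225.46021339560602))] (np.float64(324.1188465390632), np.float64(289.50190267229993))
```

View pics/s1c.png

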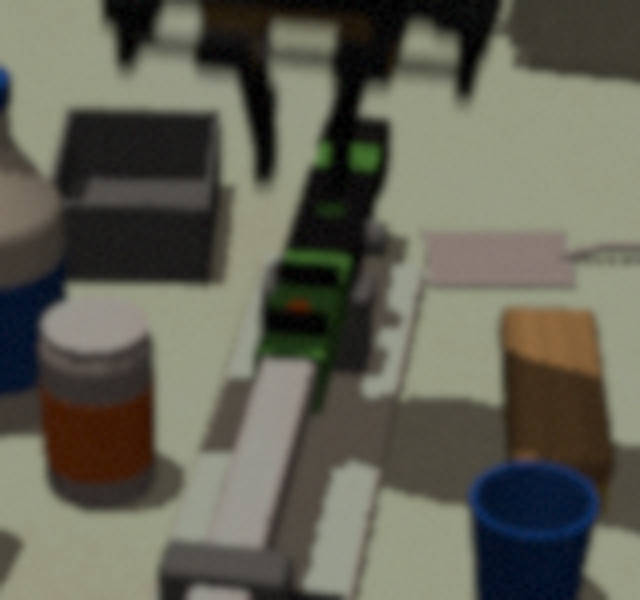

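View pics/w1.png

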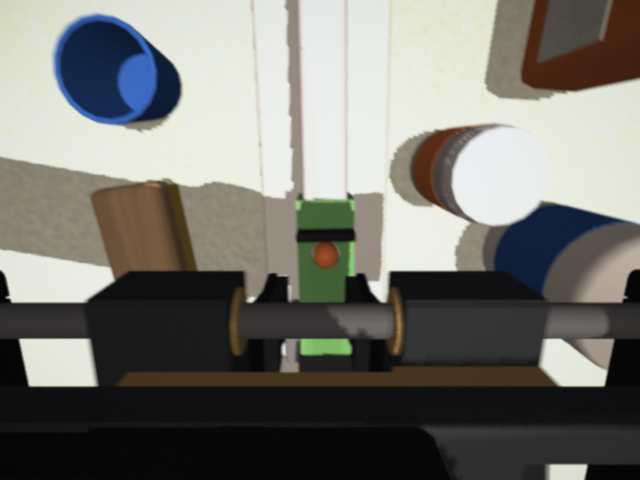

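```bash
python3 - <<'E'
from h import *
s=r.read_state();w=r.camera_info('wrist');T=rot(s['tcp_rot'])
for n,p,z in(('button',(325,254),.09),('ribtop near',(325.5,241),.097),('sleeve end',(325,202),.083),('boardL0',(253,0),.012),('boardL',(265,240),.012),('boardR0',(391,0),.012),('boardR',(383,240),.012)):
  q=at(w,*p,z);print(n,q.round(4),'tool mm',((q-s['tcp_pos'])@T*1e3).round(1))
E
```

```text
button [ 0.538  -0.1326  0.09  ] tool mm [ 0.2  6.3 47.4]
ribtop near [ 0.5376 -0.1224  0.097 ] tool mm [10.4  6.4 40.4]
sleeve end [ 0.536  -0.1009  0.083 ] tool mm [31.9  6.3 54.4]
boardL0 [0.4766 0.0313 0.012 ] tool mm [167.2 -44.7 126.3]
boardL [ 0.4896 -0.1461  0.012 ] tool mm [-10.7 -41.9 125.9]
boardR0 [0.5754 0.0366 0.012 ] tool mm [166.8  54.3 125.2]
boardR [ 0.5875 -0.1402  0.012 ] tool mm [-10.4  56.2 124.8]
```

Emit:
{"method": "servo_tool", "body": {"increments": [[0, 0, 0, 0, 0, 0, 0], [0, 0, 0, 0, 0, 0, 0], [0, 0, 0, 0, 0, 0, 0]]}}

```text
clock: 1.33
tcp_pos: [0.539, -0.1308, 0.1448]
tcp_rot: [179.7, 0.0, 93.6]
wrist_force: [-0.6, -0.4, -0.1]
finger_gap: 0.032
grasp_force: 0.0
```

```bash
python3 - <<'E'
from h import *
s=r.read_state();T=rot(s['tcp_rot']);print(s['tcp_pos'],s['tcp_rot'],s['finger_gap'])
w,wi=snap('wrist','w2.png')
cv2.imwrite('pics/w2c.png',cv2.resize(wi[180:390,220:430],(600,600),interpolation=cv2.INTER_CUBIC)[:,:,::-1])
np.save('T.npy',T);np.save('p.npy',s['tcp_pos']);import pickle;pickle.dump(w,open('w2.pkl','wb'))
E
```

```text
[ 0.53897608 -0.13077458  0.14480019] [1.79748228e+02 2.13561951e-02 9.36390454e+01] 0.032232936350756115
```

View pics/w2c.png

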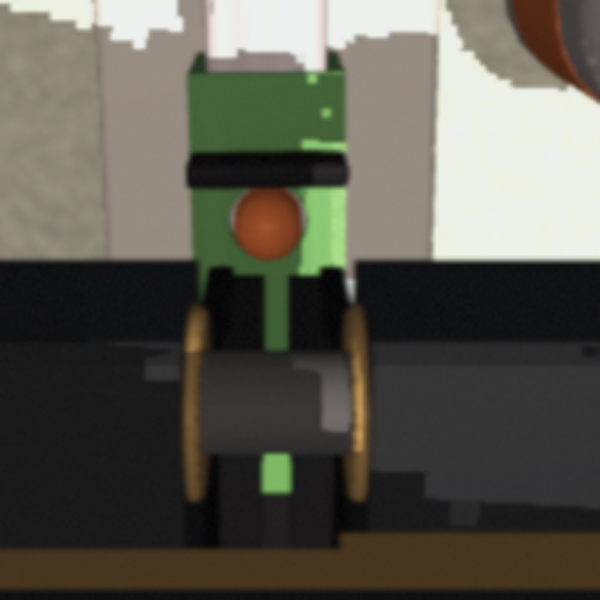

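```bash
python3 - <<'E'
from h import *
import pickle
w=pickle.load(open('w2.pkl','rb'));T=np.load('T.npy');P=np.load('p.npy')
f=lambda x,y:(220+x/2.857,180+y/2.857)
for n,p,z in(('button',f(268,224),.09),('ribtop near',f(267,187),.097),('sleeve end',f(267,72),.083),('rib L',f(188,187),.097),('rib R',f(347,187),.097)):
  q=at(w,*p,z);print(n,q.round(4),'tool mm',((q-P)@T*1e3).round(1))
E
```

```text
button [ 0.5387 -0.1358  0.09  ] tool mm [-5.  -0.8 54.8]
ribtop near [ 0.5379 -0.1252  0.097 ] tool mm [ 5.6 -1.  47.8]
sleeve end [ 0.5364 -0.1022  0.083 ] tool mm [28.7 -1.  61.8]
rib L [ 0.5206 -0.1263  0.097 ] tool mm [  5.7 -18.2  47.7]
rib R [ 0.5553 -0.1241  0.097 ] tool mm [ 5.6 16.5 47.9]
```

Emit:
{"method": "servo_tool", "body": {"increments": [[-0.0087, -0.001, 0.02, 0, 0, 0, 0], [-0.0087, -0.001, 0.04, 0, 0, 0, 0], [-0.0087, -0.001, 0.055, 0, 0, 0, 0], [-0.0087, -0.001, 0.055, 0, 0, 0, 0], [-0.0087, -0.001, 0.055, 0, 0, 0, 0], [-0.0087, -0.001, 0.055, 0, 0, 0, 0]]}}

```text
clock: 1.88
tcp_pos: [0.5376, -0.1382, 0.1022]
tcp_rot: [179.9, 0.0, 93.6]
wrist_force: [-0.7, -0.6, 0.5]
finger_gap: 0.003
grasp_force: 0.0
```

Emit:
{"method": "servo_tool", "body": {"increments": [[0.002, 0, 0.005, 0, 0, 0, 0], [0.002, 0, 0.01, 0, 0, 0, 0], [0.002, 0, 0.015, 0, 0, 0, 0], [0.002, 0, 0.019, 0, 0, 0, 0], [0.002, 0, 0.019, 0, 0, 0, 0], [0.002, 0, 0.019, 0, 0, 0, 0]]}}

```text
clock: 2.38
tcp_pos: [0.5364, -0.137, 0.0866]
tcp_rot: [-180.0, -0.0, 93.5]
wrist_force: [0.2, 0.0, -0.2]
finger_gap: 0.006
grasp_force: 0.0
```

Emit:
{"method": "servo_tool", "body": {"increments": [[0, 0.002, 0.002, 0, 0, 0, 0], [0, 0.002, 0.003, 0, 0, 0, 0], [0, 0.002, 0.003, 0, 0, 0, 0], [0, 0.002, 0.003, 0, 0, 0, 0]]}}

```text
clock: 2.72
tcp_pos: [0.5381, -0.1369, 0.0847]
tcp_rot: [180.0, -0.0, 93.5]
wrist_force: [0.5, -0.1, -0.4]
finger_gap: 0.004
grasp_force: 0.0
```

```bash
python3 - <<'E'
from h import *
s=r.read_state();print(s['tcp_pos'],s['wrist_force'],s['ft_torque'])
a,si=snap('side','s3.png');w,wi=snap('wrist','w3.png')
A=cv2.resize(si[190:250,290:350],(400,400),interpolation=cv2.INTER_CUBIC)
B=cv2.resize(wi[200:350,240:390],(400,400),interpolation=cv2.INTER_CUBIC)
cv2.imwrite('pics/c3.png',np.hstack([A,B])[:,:,::-1])
E
```

```text
[ 0.53813046 -0.13692806  0.08470405] [ 0.54744158 -0.05474935 -0.42339052] [-0.00348175 -0.03707024 -0.05674163]
```

View pics/c3.png

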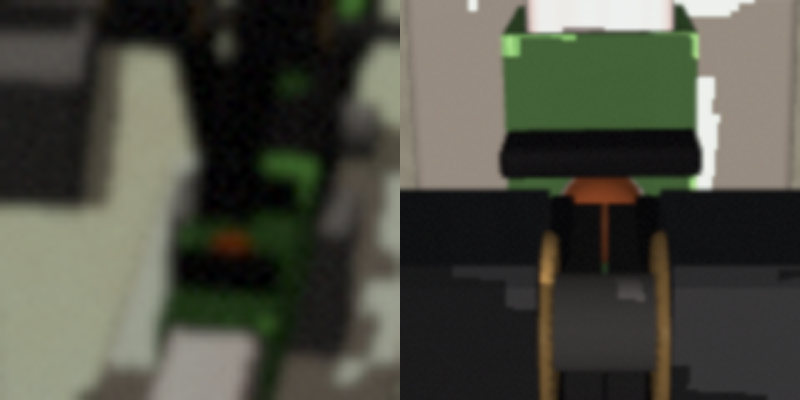

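```bash
python3 - <<'E'
from h import *
s=r.read_state();print(s['tcp_pos'])
a=r.camera_info('side');w=r.camera_info('wrist')
g=lambda p:((p[0]-290)*400/60,(p[1]-190)*400/60); k=lambda p:((p[0]-240)*400/150+400,(p[1]-200)*400/150)
T=rot(s['tcp_rot'])
for n,p in(('tcp',s['tcp_pos']),('tip front',s['tcp_pos']+T@[.0095,0,0]),('but',(.5387,-.1358,.094)),('rib',(.538,-.1252,.097))):
  print(n,np.round(g(pix(a,p))),np.round(k(pix(w,p))))
for n,q in (('btn',(290+232*.15,190+240*.15)),('ribfar bottom edge',(290+230*.15,190+258*.15))): print(n,at(a,*q,.092),at(a,*q,.097))
E
```

```text
[ 0.53809528 -0.13694202  0.08475985]
tcp [227. 257.] [599. 215.]
tip front [222. 272.] [599. 168.]
but [225. 234.] [602. 227.]
rib [219. 243.] [602. 177.]
btn [ 0.53625744 -0.13581461  0.092     ] [ 0.53446533 -0.12782508  0.097     ]
ribfar bottom edge [ 0.53440607 -0.12508936  0.092     ] [ 0.53262825 -0.11718262  0.097     ]
```

Emit:
{"method": "servo_tool", "body": {"increments": [[0, 0, 0.003, 0, 0, 0, 0], [0, 0, 0.006, 0, 0, 0, 0], [0, 0, 0.006, 0, 0, 0, 0], [0, 0, 0.006, 0, 0, 0, 0]]}}

```text
clock: 3.15
tcp_pos: [0.5379, -0.1369, 0.08]
tcp_rot: [-180.0, -0.0, 93.5]
wrist_force: [-0.2, -0.0, 0.1]
finger_gap: 0.005
grasp_force: 0.0
```

```bash
python3 - <<'E'
from h import *
s=r.read_state();w=r.camera_info('wrist');T=rot(s['tcp_rot']);p=s['tcp_pos']+[0,0,.0]
for z in(.085,.09,.097,.1):
  q=at(w,240+203/400*150*0+200*150/400,200+203*150/400,z);print(z,((q-s['tcp_pos'])@T*1e3).round(1))
E
```

```text
0.085 [ 4.3  0.2 -5. ]
0.09 [  6.1   0.2 -10. ]
0.097 [  8.6   0.2 -17. ]
0.1 [  9.7   0.2 -20. ]
```

Emit:
{"method": "servo_tool", "body": {"increments": [[0, 0, 0.002, 0, 0, 0, 0], [0, 0, 0.004, 0, 0, 0, 0], [0, 0, 0.004, 0, 0, 0, 0], [0, 0, 0.004, 0, 0, 0, 0]]}}

```text
clock: 3.48
tcp_pos: [0.538, -0.1369, 0.0771]
tcp_rot: [-180.0, -0.0, 93.5]
wrist_force: [0.4, -0.1, -0.7]
finger_gap: 0.004
grasp_force: 0.0
```

Emit:
{"method": "servo_tool", "body": {"increments": [[0, 0, 0.002, 0, 0, 0, 0], [0, 0, 0.004, 0, 0, 0, 0], [0, 0, 0.004, 0, 0, 0, 0], [0, 0, 0.004, 0, 0, 0, 0]]}}

```text
clock: 3.82
tcp_pos: [0.5382, -0.1371, 0.0742]
tcp_rot: [180.0, 0.0, 93.5]
wrist_force: [1.0, -0.2, 0.1]
finger_gap: 0.003
grasp_force: 0.5
```

```bash
python3 - <<'E'
from h import *
s=r.read_state();print(s['tcp_pos'],s['wrist_force'],s['ft_torque'])
a,si=snap('side','s4.png');w,wi=snap('wrist','w4.png')
A=cv2.resize(si[190:250,290:350],(400,400),interpolation=cv2.INTER_CUBIC)
B=cv2.resize(wi[200:350,240:390],(400,400),interpolation=cv2.INTER_CUBIC)
C=np.hstack([A,B]);C=np.clip(C.astype(float)*1.8,0,255).astype(np.uint8)
cv2.imwrite('pics/c4.png',C[:,:,::-1])
E
```

```text
[ 0.53821353 -0.13709221  0.07422262] [ 0.99635827 -0.16649505  0.09603827] [-0.18079643 -0.07105806  0.0182964 ]
```

View pics/c4.png

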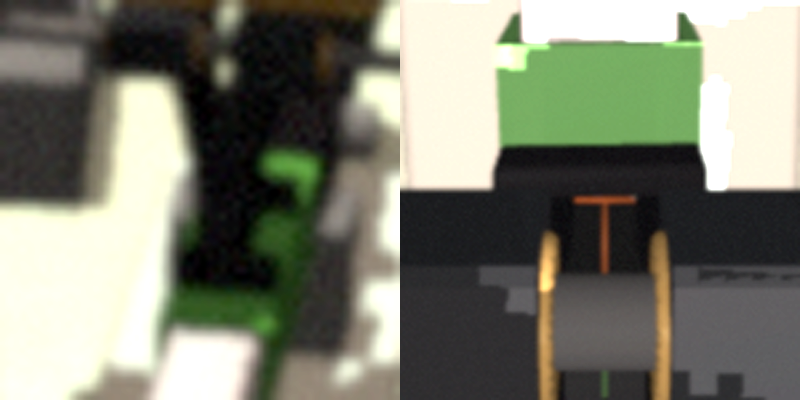

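The button is now hidden behind the closed tips in the side view. The wrist view shows orange only through the slot between the fingers (605,200-270). So the tips are at the crown, and I'll keep pressing by feel.

Emit:
{"method": "servo_tool", "body": {"increments": [[0, 0, 0.002, 0, 0, 0, 0], [0, 0, 0.004, 0, 0, 0, 0], [0, 0, 0.004, 0, 0, 0, 0], [0, 0, 0.004, 0, 0, 0, 0]]}}

```text
clock: 4.25
tcp_pos: [0.5382, -0.1371, 0.0713]
tcp_rot: [180.0, 0.0, 93.5]
wrist_force: [-0.1, -0.7, 2.6]
finger_gap: 0.003
grasp_force: 1.8
```

Emit:
{"method": "servo_tool", "body": {"increments": [[0, 0, 0.002, 0, 0, 0, 0], [0, 0, 0.004, 0, 0, 0, 0], [0, 0, 0.006, 0, 0, 0, 0], [0, 0, 0.008, 0, 0, 0, 0], [0, 0, 0.008, 0, 0, 0, 0], [0, 0, 0.008, 0, 0, 0, 0]]}}

```text
clock: 4.75
tcp_pos: [0.5382, -0.1371, 0.0651]
tcp_rot: [180.0, 0.0, 93.5]
wrist_force: [-0.2, -1.2, 1.4]
finger_gap: 0.003
grasp_force: 2.6
```

Emit:
{"method": "servo_tool", "body": {"increments": [[0, 0, 0.001, 0, 0, 0, 0], [0, 0, 0.002, 0, 0, 0, 0], [0, 0, 0.002, 0, 0, 0, 0], [0, 0, 0.002, 0, 0, 0, 0]]}}

```text
clock: 5.08
tcp_pos: [0.5382, -0.1371, 0.0638]
tcp_rot: [180.0, 0.0, 93.5]
wrist_force: [0.1, -1.6, 3.7]
finger_gap: 0.008
grasp_force: 2.8
```

Emit:
{"method": "servo_tool", "body": {"increments": [[0, 0, 0.001, 0, 0, 0, 0], [0, 0, 0.002, 0, 0, 0, 0], [0, 0, 0.002, 0, 0, 0, 0], [0, 0, 0.002, 0, 0, 0, 0]]}}

```text
clock: 5.42
tcp_pos: [0.5383, -0.1371, 0.063]
tcp_rot: [180.0, 0.0, 93.5]
wrist_force: [-1.5, -1.1, 10.1]
finger_gap: 0.008
grasp_force: 6.7
```

Emit:
{"method": "servo_tool", "body": {"increments": [[0.0015, 0, 0, 0, 0, 0, 0], [0.003, 0, 0, 0, 0, 0, 0], [0.0045, 0, 0, 0, 0, 0, 0], [0.006, 0, 0, 0, 0, 0, 0], [0.0075, 0, 0, 0, 0, 0, 0], [0.0075, 0, 0, 0, 0, 0, 0]]}}

```text
clock: 5.92
tcp_pos: [0.5381, -0.1335, 0.063]
tcp_rot: [179.9, 0.2, 93.5]
wrist_force: [-0.7, -5.3, 7.7]
finger_gap: 0.005
grasp_force: 6.5
```

Emit:
{"method": "servo_tool", "body": {"increments": [[0.0015, 0, 0, 0, 0, 0, 0], [0.003, 0, 0, 0, 0, 0, 0], [0.0045, 0, 0, 0, 0, 0, 0], [0.0045, 0, 0, 0, 0, 0, 0]]}}

```text
clock: 6.25
tcp_pos: [0.538, -0.1325, 0.063]
tcp_rot: [179.9, 0.3, 93.4]
wrist_force: [-0.9, -10.5, 6.9]
finger_gap: -0.0
grasp_force: 7.5
```

Emit:
{"method": "servo_tool", "body": {"increments": [[0.0015, 0, 0, 0, 0, 0, 0], [0.003, 0, 0, 0, 0, 0, 0], [0.0045, 0, 0, 0, 0, 0, 0], [0.0045, 0, 0, 0, 0, 0, 0]]}}

```text
clock: 6.58
tcp_pos: [0.5377, -0.1283, 0.063]
tcp_rot: [179.9, 0.2, 93.4]
wrist_force: [-1.0, -6.8, 7.2]
finger_gap: 0.008
grasp_force: 6.5
```

Emit:
{"method": "servo_tool", "body": {"increments": [[0.0015, 0, 0, 0, 0, 0, 0], [0.003, 0, 0, 0, 0, 0, 0], [0.0045, 0, 0, 0, 0, 0, 0], [0.006, 0, 0, 0, 0, 0, 0], [0.0075, 0, 0, 0, 0, 0, 0], [0.009, 0, 0, 0, 0, 0, 0]]}}

```text
clock: 7.08
tcp_pos: [0.5371, -0.12, 0.063]
tcp_rot: [180.0, 0.1, 93.4]
wrist_force: [-0.9, -4.3, 7.8]
finger_gap: 0.005
grasp_force: 6.5
```

Emit:
{"method": "servo_tool", "body": {"increments": [[0.0025, 0, 0, 0, 0, 0, 0], [0.005, 0, 0, 0, 0, 0, 0], [0.0075, 0, 0, 0, 0, 0, 0], [0.01, 0, 0, 0, 0, 0, 0], [0.0125, 0, 0, 0, 0, 0, 0], [0.015, 0, 0, 0, 0, 0, 0], [0.0175, 0, 0, 0, 0, 0, 0], [0.02, 0, 0, 0, 0, 0, 0], [0.0225, 0, 0, 0, 0, 0, 0], [0.025, 0, 0, 0, 0, 0, 0]]}}

```text
clock: 7.92
tcp_pos: [0.5357, -0.1012, 0.063]
tcp_rot: [180.0, 0.1, 93.4]
wrist_force: [-2.3, -5.0, 8.5]
finger_gap: 0.007
grasp_force: 6.8
```

Emit:
{"method": "servo_tool", "body": {"increments": [[0.0015, 0, 0, 0, 0, 0, 0], [0.003, 0, 0, 0, 0, 0, 0], [0.0045, 0, 0, 0, 0, 0, 0], [0.006, 0, 0, 0, 0, 0, 0], [0.0075, 0, 0, 0, 0, 0, 0], [0.009, 0, 0, 0, 0, 0, 0], [0.0105, 0, 0, 0, 0, 0, 0], [0.012, 0, 0, 0, 0, 0, 0]]}}

```text
clock: 8.58
tcp_pos: [0.5349, -0.0908, 0.0629]
tcp_rot: [-180.0, 0.0, 93.5]
wrist_force: [-1.9, -2.4, 10.4]
finger_gap: 0.007
grasp_force: 5.9
```

Now slowly into the middle hole.

Emit:
{"method": "servo_tool", "body": {"increments": [[0.001, 0, 0, 0, 0, 0, 0], [0.002, 0, 0, 0, 0, 0, 0], [0.003, 0, 0, 0, 0, 0, 0], [0.004, 0, 0, 0, 0, 0, 0], [0.005, 0, 0, 0, 0, 0, 0], [0.006, 0, 0, 0, 0, 0, 0], [0.007, 0, 0, 0, 0, 0, 0], [0.008, 0, 0, 0, 0, 0, 0]]}}

```text
clock: 9.25
tcp_pos: [0.5345, -0.0859, 0.0629]
tcp_rot: [-180.0, 0.1, 93.5]
wrist_force: [-1.9, -5.3, 9.0]
finger_gap: 0.009
grasp_force: 7.2
```

Emit:
{"method": "servo_tool", "body": {"increments": [[0.001, 0, 0, 0, 0, 0, 0], [0.002, 0, 0, 0, 0, 0, 0], [0.003, 0, 0, 0, 0, 0, 0], [0.004, 0, 0, 0, 0, 0, 0], [0.005, 0, 0, 0, 0, 0, 0], [0.005, 0, 0, 0, 0, 0, 0]]}}

```text
clock: 9.75
tcp_pos: [0.5345, -0.0856, 0.0629]
tcp_rot: [180.0, 0.3, 93.4]
wrist_force: [-1.6, -10.8, 8.9]
finger_gap: 0.008
grasp_force: 8.8
```

Emit:
{"method": "servo_tool", "body": {"increments": [[-0.008, 0, 0, 0, 0, 0, 0], [-0.01, 0, -0.017, 0, 0, 0, 0], [-0.01, 0, -0.034, 0, 0, 0, 0], [-0.01, 0, -0.04, 0, 0, 0, 0], [-0.04, 0, -0.04, 0, 0, 0, 0], [-0.0767, 0, -0.04, 0, 0, 0, 0], [-0.0767, 0, -0.04, 0, 0, 0, 0], [-0.0767, 0, -0.04, 0, 0, 0, 0], [-0.0767, 0, -0.03, 0, 0, 0, 0], [-0.0767, 0, -0.03, 0, 0, 0, 0]]}}

```text
clock: 10.58
tcp_pos: [0.5369, -0.136, 0.0829]
tcp_rot: [-179.8, -0.1, 93.6]
wrist_force: [-0.1, 0.2, -0.5]
finger_gap: 0.002
grasp_force: 0.0
```

```bash
python3 - <<'E'
from h import *
s=r.read_state();print(s['tcp_pos'],s['wrist_force'])
w,wi=snap('wrist','w5.png')
T=rot(s['tcp_rot'])
B=cv2.resize(wi[100:350,220:420],(480,600),interpolation=cv2.INTER_CUBIC)
cv2.imwrite('pics/c5.png',np.clip(B.astype(float)*1.5,0,255).astype(np.uint8)[:,:,::-1])
for n,p in(('rib1',(.538-.003,-.1252+.05,.097)),('rib2',(.538,-.1252,.097)),('btn',(.5387,-.1358,.094))):
  u=pix(w,p);print(n,(u[0]-220)*2.4,(u[1]-100)*2.4)
E
```

```text
[ 0.53693013 -0.1359713   0.08289602] [-0.10744544  0.2043088  -0.45053705]
rib1 237.0470578937838 142.39571295135093
rib2 235.78016542899022 407.0318352340982
btn 235.8296027348607 452.8735688705092
```

View pics/c5.png

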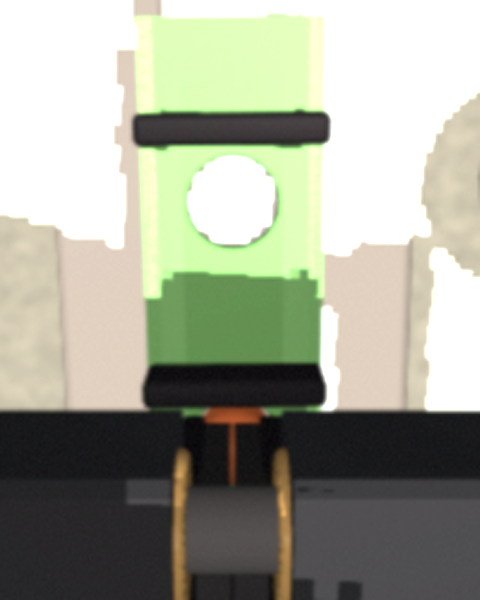

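Sleeve is at the middle hole: the open first hole shows at (232,200), and the button is up just behind the second rib at (232,412). Press again.

Emit:
{"method": "servo_tool", "body": {"increments": [[0, 0, 0.005, 0, 0, 0, 0], [0, 0, 0.01, 0, 0, 0, 0], [0, 0, 0.014, 0, 0, 0, 0], [0, 0, 0.018, 0, 0, 0, 0], [0, 0, 0.022, 0, 0, 0, 0], [0, 0, 0.025, 0, 0, 0, 0], [0, 0, 0.0265, 0, 0, 0, 0], [0, 0, 0.0265, 0, 0, 0, 0], [0, 0, 0.0265, 0, 0, 0, 0]]}}

```text
clock: 11.38
tcp_pos: [0.5381, -0.1374, 0.0649]
tcp_rot: [-180.0, -0.0, 93.5]
wrist_force: [-0.7, 3.1, 3.4]
finger_gap: 0.007
grasp_force: 1.8
```

Emit:
{"method": "servo_tool", "body": {"increments": [[0, 0, 0.001, 0, 0, 0, 0], [0, 0, 0.002, 0, 0, 0, 0], [0, 0, 0.003, 0, 0, 0, 0], [0, 0, 0.004, 0, 0, 0, 0], [0, 0, 0.004, 0, 0, 0, 0]]}}

```text
clock: 11.8
tcp_pos: [0.5383, -0.1376, 0.0629]
tcp_rot: [180.0, -0.0, 93.5]
wrist_force: [-3.0, 2.4, 11.4]
finger_gap: 0.002
grasp_force: 5.7
```

Flush again (same height 0.063, same force). Push.

Emit:
{"method": "servo_tool", "body": {"increments": [[0.0015, 0, 0, 0, 0, 0, 0], [0.003, 0, 0, 0, 0, 0, 0], [0.0045, 0, 0, 0, 0, 0, 0], [0.006, 0, 0, 0, 0, 0, 0], [0.0075, 0, 0, 0, 0, 0, 0], [0.009, 0, 0, 0, 0, 0, 0], [0.0105, 0, 0, 0, 0, 0, 0], [0.0105, 0, 0, 0, 0, 0, 0]]}}

```text
clock: 12.47
tcp_pos: [0.5382, -0.1343, 0.0631]
tcp_rot: [179.9, 0.3, 93.4]
wrist_force: [-2.6, -4.7, 8.4]
finger_gap: 0.008
grasp_force: 4.4
```

Emit:
{"method": "servo_tool", "body": {"increments": [[0.0015, 0, 0, 0, 0, 0, 0], [0.003, 0, 0, 0, 0, 0, 0], [0.0045, 0, 0, 0, 0, 0, 0], [0.0045, 0, 0, 0, 0, 0, 0]]}}

```text
clock: 12.8
tcp_pos: [0.5381, -0.1328, 0.0631]
tcp_rot: [179.9, 0.4, 93.3]
wrist_force: [-2.2, -8.3, 7.7]
finger_gap: 0.004
grasp_force: 5.5
```

Emit:
{"method": "servo_tool", "body": {"increments": [[0.0015, 0, 0, 0, 0, 0, 0], [0.003, 0, 0, 0, 0, 0, 0], [0.0045, 0, 0, 0, 0, 0, 0], [0.006, 0, 0, 0, 0, 0, 0], [0.006, 0, 0, 0, 0, 0, 0]]}}

```text
clock: 13.22
tcp_pos: [0.5377, -0.1278, 0.063]
tcp_rot: [179.9, 0.4, 93.3]
wrist_force: [-2.8, -5.3, 8.9]
finger_gap: 0.006
grasp_force: 5.0
```

Emit:
{"method": "servo_tool", "body": {"increments": [[0.0015, 0, 0, 0, 0, 0, 0], [0.003, 0, 0, 0, 0, 0, 0], [0.0045, 0, 0, 0, 0, 0, 0], [0.006, 0, 0, 0, 0, 0, 0], [0.0075, 0, 0, 0, 0, 0, 0]]}}

```text
clock: 13.63
tcp_pos: [0.5373, -0.1208, 0.063]
tcp_rot: [179.9, 0.3, 93.4]
wrist_force: [-3.2, -4.6, 9.3]
finger_gap: 0.005
grasp_force: 5.1
```

Emit:
{"method": "servo_tool", "body": {"increments": [[0.0025, 0, 0, 0, 0, 0, 0], [0.005, 0, 0, 0, 0, 0, 0], [0.0075, 0, 0, 0, 0, 0, 0], [0.01, 0, 0, 0, 0, 0, 0], [0.0125, 0, 0, 0, 0, 0, 0], [0.015, 0, 0, 0, 0, 0, 0], [0.0175, 0, 0, 0, 0, 0, 0], [0.02, 0, 0, 0, 0, 0, 0], [0.0225, 0, 0, 0, 0, 0, 0], [0.025, 0, 0, 0, 0, 0, 0]]}}

```text
clock: 14.47
tcp_pos: [0.5359, -0.1021, 0.063]
tcp_rot: [179.9, 0.3, 93.4]
wrist_force: [-3.0, -5.8, 10.3]
finger_gap: 0.004
grasp_force: 5.5
```

Emit:
{"method": "servo_tool", "body": {"increments": [[0.0025, 0, 0, 0, 0, 0, 0], [0.005, 0, 0, 0, 0, 0, 0], [0.0075, 0, 0, 0, 0, 0, 0], [0.01, 0, 0, 0, 0, 0, 0], [0.0125, 0, 0, 0, 0, 0, 0], [0.015, 0, 0, 0, 0, 0, 0], [0.0175, 0, 0, 0, 0, 0, 0], [0.02, 0, 0, 0, 0, 0, 0]]}}

```text
clock: 15.13
tcp_pos: [0.5348, -0.087, 0.0629]
tcp_rot: [180.0, 0.3, 93.4]
wrist_force: [-3.5, -5.1, 10.3]
finger_gap: 0.004
grasp_force: 6.1
```

Emit:
{"method": "servo_tool", "body": {"increments": [[0.0013, 0, 0, 0, 0, 0, 0], [0.0026, 0, 0, 0, 0, 0, 0], [0.0039, 0, 0, 0, 0, 0, 0], [0.0052, 0, 0, 0, 0, 0, 0], [0.0065, 0, 0, 0, 0, 0, 0], [0.0078, 0, 0, 0, 0, 0, 0], [0.0091, 0, 0, 0, 0, 0, 0], [0.0104, 0, 0, 0, 0, 0, 0], [0.0117, 0, 0, 0, 0, 0, 0], [0.013, 0, 0, 0, 0, 0, 0]]}}

```text
clock: 15.97
tcp_pos: [0.534, -0.0772, 0.0629]
tcp_rot: [180.0, 0.3, 93.4]
wrist_force: [-3.4, -5.5, 11.0]
finger_gap: 0.006
grasp_force: 6.3
```

Emit:
{"method": "servo_tool", "body": {"increments": [[0.0012, 0, 0, 0, 0, 0, 0], [0.0024, 0, 0, 0, 0, 0, 0], [0.0036, 0, 0, 0, 0, 0, 0], [0.0048, 0, 0, 0, 0, 0, 0], [0.006, 0, 0, 0, 0, 0, 0], [0.0072, 0, 0, 0, 0, 0, 0]]}}

```text
clock: 16.47
tcp_pos: [0.5336, -0.071, 0.0629]
tcp_rot: [-180.0, 0.2, 93.4]
wrist_force: [-4.2, -3.7, 11.0]
finger_gap: 0.008
grasp_force: 6.4
```

Emit:
{"method": "servo_tool", "body": {"increments": [[0.0012, 0, 0, 0, 0, 0, 0], [0.0024, 0, 0, 0, 0, 0, 0], [0.0036, 0, 0, 0, 0, 0, 0], [0.0048, 0, 0, 0, 0, 0, 0], [0.006, 0, 0, 0, 0, 0, 0], [0.0072, 0, 0, 0, 0, 0, 0], [0.0084, 0, 0, 0, 0, 0, 0]]}}

```text
clock: 17.05
tcp_pos: [0.5331, -0.0642, 0.0628]
tcp_rot: [-180.0, 0.2, 93.4]
wrist_force: [-4.6, -2.4, 11.3]
finger_gap: 0.008
grasp_force: 6.8
```

Emit:
{"method": "servo_tool", "body": {"increments": [[0.0012, 0, 0, 0, 0, 0, 0], [0.0024, 0, 0, 0, 0, 0, 0], [0.0036, 0, 0, 0, 0, 0, 0], [0.0048, 0, 0, 0, 0, 0, 0], [0.006, 0, 0, 0, 0, 0, 0], [0.0072, 0, 0, 0, 0, 0, 0], [0.0084, 0, 0, 0, 0, 0, 0]]}}

```text
clock: 17.63
tcp_pos: [0.533, -0.0632, 0.0629]
tcp_rot: [180.0, 0.5, 93.3]
wrist_force: [-3.7, -13.8, 9.4]
finger_gap: 0.002
grasp_force: 10.2
```

Emit:
{"method": "servo_tool", "body": {"increments": [[-0.009, 0, 0, 0, 0, 0, 0], [-0.012, 0, -0.01, 0, 0, 0, 0], [-0.012, 0, -0.03, 0, 0, 0, 0], [-0.012, 0, -0.06, 0, 0, 0, 0], [-0.012, 0, -0.1, 0, 0, 0, 0], [-0.08, 0, -0.14, 0, 0, 0, 0], [-0.12, 0, -0.14, 0, 0, 0, 0], [-0.17, 0, -0.14, 0, 0, 0, 0], [-0.2, 0, -0.14, 0, 0, 0, 0], [-0.2, 0, -0.14, 0, 0, 0, 0]]}}

```text
clock: 18.47
tcp_pos: [0.5415, -0.213, 0.1672]
tcp_rot: [179.9, 0.3, 92.9]
wrist_force: [0.2, -0.3, -1.2]
finger_gap: 0.009
grasp_force: 0.0
```

```bash
python3 - <<'E'
from h import *
s=r.read_state();print(s['tcp_pos'],s['wrist_force'])
w,wi=snap('wrist','w6.png');w,wi=snap('wrist','w6.png')
u,v=map(int,pix(w,(.5387,-.1358,.094)));print(u,v)
B=wi[max(0,v-110):v+60,max(0,u-90):u+90]
cv2.imwrite('pics/c6.png',cv2.resize(B,None,fx=3.3,fy=3.3,interpolation=cv2.INTER_CUBIC)[:,:,::-1])
E
```

```text
[ 0.54146471 -0.21299892  0.16717866] [ 0.15714832 -0.33965166 -1.17223393]
316 133
```

View pics/c6.png

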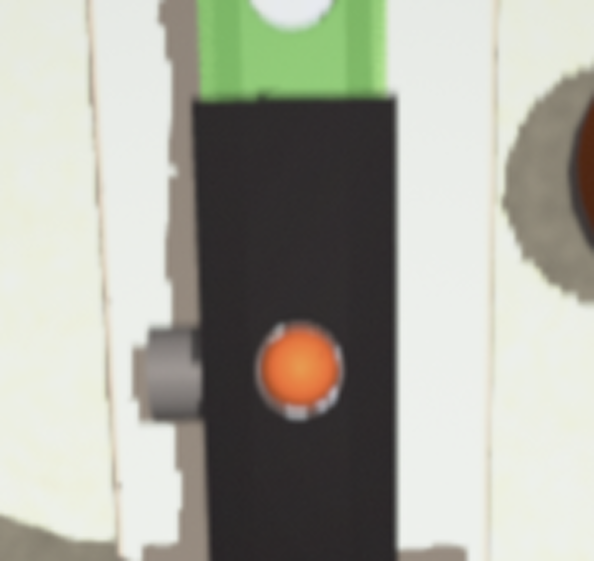

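The orange button stands up in the collar's hole at (300,370), and the arm is clear of everything. Handing in.

Emit:
{"method": "servo_tool", "body": {"increments": [[0, 0, 0, 0, 0, 0, 0], [0, 0, 0, 0, 0, 0, 0]]}}

```text
clock: 18.73
tcp_pos: [0.5424, -0.2029, 0.1666]
tcp_rot: [-180.0, -0.1, 93.7]
wrist_force: [-0.6, 1.1, 0.3]
finger_gap: 0.008
grasp_force: 0.0
```

```bash
python3 -c "
from station import r
print(r.hand_in())"
```

```text
the job is handed in; nothing more can be done
None
```

The handle is shortened all the way: the sleeve stopped at about 122 mm of travel (estimated from the arm's position), the last picture shows the button up in the collar's hole, and I handed the job in at about 19 s with the arm clear (no verdict came back).

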